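# Set up a shaft on V-blocks under a dial gauge for a run-out check

## Task

Set the shaft up on the granite surface plate for a run-out check. Stand the two V-blocks on the plate, one to the left and one to the right with their V's in line along the plate's long side, and lay the shaft in them so that each V-block carries the middle of one bearing seat, with the long keyed drive end to the left. Then stand the dial gauge upright on the plate behind the shaft, midway between the V-blocks with its dial facing the front, so that the top of the shaft's thick middle presses its plunger partly in, and leave everything standing free (left, front and behind are as seen from the robot's side of the plate).

Things in the scene. Friction and masses are not known exactly. Their poses are not given: they have to be found in the camera images.
- plate: Granite surface plate: dark slab fixed on the bench, 200 mm (its x, front to back) by 250 mm (its y, the long side), 40 mm high. Origin: centre of its underside, at bench level; x points to the back (away from the robot), y to the left, z up. Its place and yaw (up to 9 degrees) vary
- vblock_a: One of two identical loose grey iron V-blocks, about 0.32 kg: 30 mm long (its x, along the V), 45 mm wide (its y), 40 mm tall. Origin: centre of the underside. The 90 degree V in the top is 30 mm wide, 15 mm deep. The sides (45 mm apart) are flat for gripping above a clamp groove at 12 to 20 mm. A 22 mm bearing seat lies in the V with its axis 40.6 mm above the V-block's foot
- vblock_b: The other V-block, the same in every way; which of them goes left or right does not matter
- shaft: Loose stepped steel shaft, 202 mm, about 0.62 kg. Origin: on its axis, mid thick part; x along the axis to the drive end (y, z turn as it rolls). Thick middle: 30 mm diameter, x -28 to 28 mm, for gripping. Bearing seats: 22 mm diameter, on both sides, x 28 to 78 mm. Drive end: 16 mm stub, 34 mm long, black keyway (other stub 12 mm). Starts level in a fixed wooden rest, axis 45 mm above the bench
- seat_drive (a point): Point on the shaft's axis at the middle of the bearing seat next to the drive end, at shaft x = +53 mm; it belongs in the left V-block
- seat_plain (a point): Point on the shaft's axis at the middle of the other bearing seat, at shaft x = -53 mm. Of the wooden rest: two notched cheeks, 16 mm thick, 48 mm high, 64 mm wide, at shaft x = -58 and +58 mm on a 12 mm board; between them the shaft's thick middle is free on both sides; it lifts straight up out
- gauge: Loose dial gauge on a base, about 0.8 kg. Origin: centre of the base's underside. Base 50 (x) by 56 (y) by 40 mm high; it does not stick. Above the origin a round column, 14 mm diameter, rises to 180 mm, with a clamp at 100 to 124 mm, bare above for gripping. An arm reaches to the front (-x) to the upright dial, 57 mm diameter, centre 112 mm high, white face to -x; plunger below it
- gauge_tip (a point): Lowest point of the gauge's plunger. With the plunger free it is 51 mm above the underside of the gauge's base, 75 mm in front (-x) of the column's axis, so with the gauge on the plate and the tip over the middle of the thick part of the mounted shaft it is pushed in by about 5 mm
- gauge_plunger (a joint): How far the plunger is pushed up into the gauge, 0 (free) to 0.010 m (bottomed); a light spring of about 0.5 to 1.4 N
Not all that is in view belongs to the job. Of the things that look like the gauge, the smallest one is meant. What is shaped like the vblock_a but purple is not meant.

How it is judged:
By the outcome, as a careful person would: the job done as asked, in the order asked, and still so for the second after the job is handed in, with the robot touching nothing.
It also fails if it takes over 99 s, if anything falls off the work surface, if the arm or the gripper's body presses on something with over 40 N, if the wrist force passes 120 N, or if a joint passes its speed limit or range.

## Robot

A 6-joint arm with a two-finger parallel gripper is mounted at the origin on the work surface. World frame = base frame: x ahead of the robot, y to its left, z up, the work surface at z = 0. Lengths are in m, angles in rad, forces in N, time in s.
With the tool pointing down it reaches from about 0.375 to 0.975 m from the base axis. Payload 3.8 kg.
Tool frame: the origin (TCP) lies at the very end of the fingers, on their centre line; the grasp point (between the pads) lies 19 mm behind it; z points along the fingers, y is the line along which they close (so a half turn about z gives the same grasp; the last joint's range is limited). The gripper opens to 85 mm and grips with 20 to 120 N. Pads are 22 mm wide; open, the fingers measure 114 mm over their backs; the gripper's body (76 mm by 85 mm) begins 54 mm behind the grasp point. The pads swing forward as they close: fully open they stand 13 mm farther back than shut.
Start: joints at [1.127, 0.264, 1.604, -0, 1.274, -0.037], TCP at [0.267, 0.62, 0.231] pointing down, gripper open.
Joint ranges: [-2.63, 2.63], [-0.94, 2.18], [0.31, 2.57], [-1.31, 4.45], [0, 2.66], [-2.55, 2.55]. Speed limits (rad/s): [2.57, 2.57, 3.14, 3.14, 3.14, 3.14].

## Interface

Orientations are given as a rotation vector (axis times angle).
In Python, from workcell import * gives the robot as it stands.
- The arm moves only by the shell command python3 -m crank 'ROWS' [OPENING] [FORCE]. ROWS is JSON, a list that holds one entry, the list of rows, each a list of 6 numbers: the shift along the tool's x, y, z in cm, then the turn, a rotation vector about the tool's x, y, z in rad. In form: [[[dx, dy, dz, ax, ay, az], ...]]. A call has 1 to 8 rows; each row shifts and turns the commanded pose from where the row before left it, along the tool's axes as they then stand; what a row does not reach is not made up. A row lasts 1/12 s, in which the tool goes at most 41.7 mm and 7.16 degrees, less where a joint would pass 70% of its speed; a pose out of reach is approached as far as the arm can. A call with a gripper value outside its range is refused whole. OPENING is the finger opening in cm, from 0 to 8.54, set as the call begins (- or left out, the last holds). The fingers move at their own pace and stop on an object; FORCE is the grip in N (left out, the last holds). Time passes only in rows, so rows that do not move let the fingers close. It gives the time, the measured TCP pose, the force, the opening and the grip force at its end, in the units of the state.
- read_state(): the state, without advancing time (a new reading comes with each control period).
- read_camera(name): name is "side" or "top" or "wrist"; returns the picture (420x560x3 uint8, blue, green, red); there is no depth.
- camera_model(name): a dict with "camera_matrix" (3x3 intrinsics, pixels), "k1" (the pictures are not rectified: a ray, as slopes to the right and down, at radius r is drawn at 1 + k1 r^2 times it, then the intrinsics apply), "R" (3x3) and "t" (3): a world point X has camera coordinates R X + t. Camera axes: x right, y down, z forward; pixel columns grow to the right and rows downward; lengths in m; the calibration is good to about 2 mm. A picture is of the moment at which its call begins: read the wrist's pose just before it. camera_model takes no time and is no camera call; for the wrist camera it gives the pose at the moment of the call.
- finish_job(): hands the job in; it is judged then, once.
The state is a dict: "time": time; "q": joint angles; "joint_vel": joint speeds; "joint_torque": joint torques, N m; "tool_pos": TCP position; "tcp_rot": TCP orientation; "wrist_force": force on the tool from outside, world axes, zero at the start; "torque": the same for the moment, N m; "width": opening from 0.0 (shut) to 1.0 (fully open); "grip_force": force on a finger pad.
Only numpy, scipy, OpenCV 4.12 (cv2) and the standard library are available. Lean on these libraries where they do the work, as an engineer would, in place of code of your own. Each camera call takes 0.05 s, during which the arm holds its last target. There are 200 camera calls.

## Working session

There is one attempt and no reset: what is moved stays moved. The work goes in short steps, Python scripts to look and compute and a shell command to move; the robot and the scene stay as the last step left them, time stands still between calls to the robot, and variables do not carry over. Pictures are saved under pics/ and viewed, at most 14 in all, crops included, and the job is handed in when it is done.

```bash
ls; mkdir -p pics
python3 - <<'E'
from workcell import *
import cv2
s=read_state();print(s)
for n in("top","side"):
    cv2.imwrite(f"pics/{n}0.png",read_camera(n)); m=camera_model(n);print(n,m)
E
```

```text
pics
{'time': 0.0, 'q': array([ 1.12708651e+00,  2.64771293e-01,  1.60539521e+00, -1.26550812e-05,
        1.27371862e+00, -3.69207459e-02]), 'joint_vel': array([-4.86563128e-04,  1.01925028e-03, -1.26655602e-03, -3.14454532e-04,
        1.81278512e-03, -3.69895290e-05]), 'joint_torque': array([ 1.27406762e-03, -5.15137589e+01, -3.67300165e+01, -6.07495008e-05,
        1.33026016e-02, -1.01891752e-05]), 'tool_pos': array([0.26676889, 0.61923255, 0.22993837]), 'tcp_rot': array([-0.63447221, -3.07630996,  0.00350145]), 'wrist_force': array([0.25923184, 0.57622219, 0.19999281]), 'torque': array([-0.02116765, -0.00680696, -0.04928273]), 'grip_force': 0.0, 'width': 1.0028173909125218}
top {'camera_matrix': array([[440.7914908 ,   0.        , 281.9876216 ],
       [  0.        , 440.7914908 , 213.29828832],
       [  0.        ,   0.        ,   1.        ]]), 'k1': -0.003576021402691098, 'R': array([[-0.00812321, -0.99992505, -0.00916059],
       [-0.98746019,  0.00946562, -0.15758421],
       [ 0.15765911,  0.00776563, -0.98746306]]), 't': array([0.07310037, 0.45801771, 1.12406958])}
side {'camera_matrix': array([[483.65492597,   0.        , 272.41144084],
       [  0.        , 483.65492597, 213.26350268],
       [  0.        ,   0.        ,   1.        ]]), 'k1': -0.17116060079327036, 'R': array([[ 0.92858546, -0.37104774, -0.00725384],
       [-0.26347385, -0.64535342, -0.71700801],
       [ 0.26136291,  0.66771441, -0.69702718]]), 't': array([-0.38620811,  0.20940472,  1.45828573])}
```

View pics/top0.png

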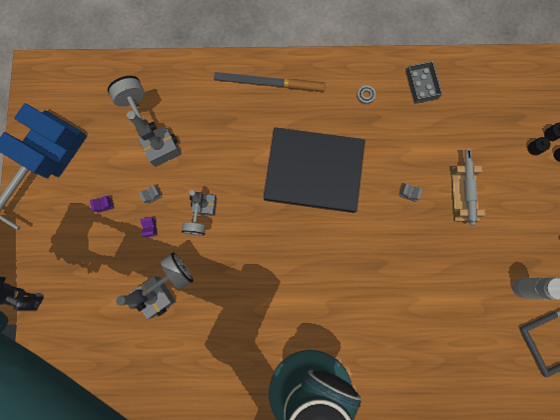

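View pics/side0.png

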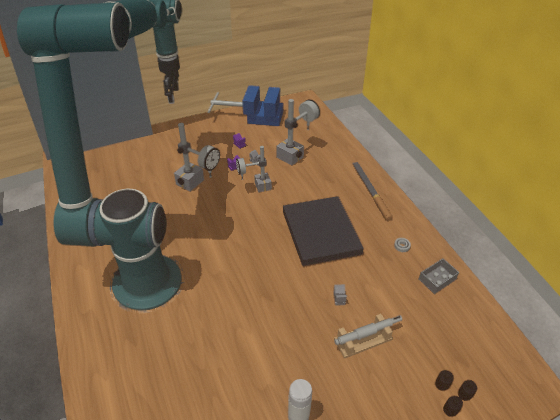

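The top view shows the plate at about (315,170), grey V-blocks at (150,194) and (411,191), the shaft in its rest at (470,187), and the smallest gauge with its base at (205,203) and dial at (194,228). I'll enlarge these.

```bash
cat > h.py <<'E'
from workcell import *
import numpy as np, cv2
from scipy.spatial.transform import Rotation as Ro
def ray(n,uv,m=None):
    m=m or camera_model(n);K=m["camera_matrix"];p=np.array([(uv[0]-K[0,2])/K[0,0],(uv[1]-K[1,2])/K[1,1]])
    q=p.copy()
    for _ in range(20): q=p/(1+m["k1"]*(q@q))
    R=m["R"];return -R.T@m["t"],R.T@np.r_[q,1]
def at(n,uv,z,m=None):
    c,d=ray(n,uv,m);return (c+d*(z-c[2])/d[2])
def proj(n,X,m=None):
    m=m or camera_model(n);c=m["R"]@np.asarray(X,float)+m["t"];q=c[:2]/c[2];q=q*(1+m["k1"]*(q@q));K=m["camera_matrix"]
    return q*[K[0,0],K[1,1]]+K[:2,2]
def down(yaw): # tool pointing down, tool y axis at world angle yaw (mod pi)
    y=np.array([np.cos(yaw),np.sin(yaw),0]);z=np.array([0,0,-1.]);return Ro.from_matrix(np.c_[np.cross(y,z),y,z])
def togo(pos,yaw=None,s=None):
    """shift (cm, tool axes) to pos and remaining turn about tool z to bring tool y to world angle yaw mod pi"""
    s=s or read_state();r=Ro.from_rotvec(s["tcp_rot"]);M=r.as_matrix()
    d=r.inv().apply(np.asarray(pos)-s["tool_pos"])*100
    a=np.arctan2(M[1,1],M[0,1]);o=[d.round(2)]
    if yaw is not None:
        t=(yaw-a+np.pi/2)%np.pi-np.pi/2
        rv=(r.inv()*down(a)).as_rotvec()
        o+=["turn z",round(-t,4),"tilt fix",rv.round(4)]
    return o+["q6",round(s["q"][5],2),"yaw",round(a,3),"tcp",s["tool_pos"].round(4)]
E
python3 - <<'E'
from h import *
a=cv2.imread("pics/top0.png");b=cv2.imread("pics/side0.png")
f=lambda i,x,y,w,h,k:cv2.resize(i[y:y+h,x:x+w],None,fx=k,fy=k,interpolation=cv2.INTER_CUBIC)
L=f(a,130,178,100,75,4);R=f(a,395,145,100,75,4);S=f(b,325,280,100,75,4);P=f(a,260,125,110,90,3.63)[:300,:400]
cv2.imwrite("pics/c1.png",np.vstack([np.hstack([L,R]),np.hstack([S,P])[:,:800]]))
E
```

```text
Traceback (most recent call last):
ValueError: all the input array dimensions except for the concatenation axis must match exactly, but along dimension 1, the array at index 0 has size 800 and the array at index 1 has size 799
```

Run:
```python
from h import *
a=cv2.imread("pics/top0.png");b=cv2.imread("pics/side0.png")
f=lambda i,x,y,w,h:cv2.resize(i[y:y+h,x:x+w],(400,300),interpolation=cv2.INTER_CUBIC)
cv2.imwrite("pics/c1.png",np.vstack([np.hstack([f(a,130,178,100,75),f(a,395,145,100,75)]),np.hstack([f(b,325,280,100,75),f(a,255,120,120,90)])]))
```

```text
(no output)
```

View pics/c1.png

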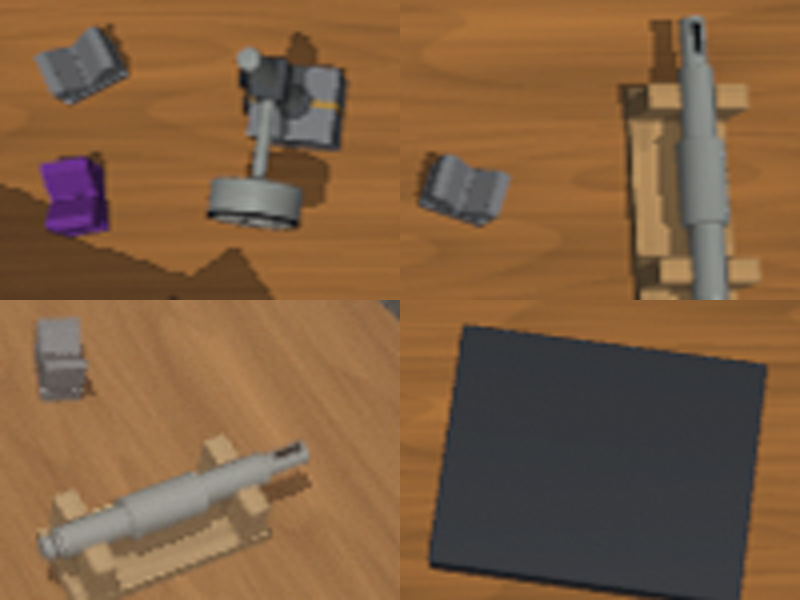

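Keyway end of the shaft is at the far (+x) end. V-block tops are centred near (150.5,194) and (411,192), and the plate's top corners near (274,127.5), (365,140), (264,200) and (357,209.5).

Run:
```python
from h import *
P=np.array([at("top",u,.04) for u in [(273.9,127.5),(364.8,139.8),(357.3,209.8),(264,200)]])
print(P.round(3),P.mean(0).round(4)); 
for i in range(4):
    d=P[(i+1)%4]-P[i];print(np.linalg.norm(d).round(3),np.degrees(np.arctan2(d[1],d[0])).round(2))
for n,u,z in [("vL",(150.5,194.2),.038),("vR",(411.3,192),.038),("gbase",(130+320/4,178+100/4),.04),("gcol",(130+247/4,178+57/4),.18),("dialtop",(130+255/4,178+190/4),.14),
 ("s drive",(395+292/4,145+20/4),.053),("thick far",(395+300/4,145+143/4),.06),("thick near",(395+307/4,145+220/4),.06)]:
    print(n,at("top",u,z).round(4))
print("side shaft ends",at("side",(325+48/4,280+245/4),.045),at("side",(325+305/4,280+150/4),.045),at("side",(325+160/4,280+205/4),.045))
print(togo((0.4,.3,.3),0))
```

```text
[[ 0.694  0.089  0.04 ]
 [ 0.656 -0.156  0.04 ]
 [ 0.466 -0.129  0.04 ]
 [ 0.494  0.116  0.04 ]] [ 0.5775 -0.0198  0.04  ]
0.248 -98.69
0.193 171.98
0.247 83.34
0.202 -7.75
vL [0.5132 0.4179 0.038 ]
vR [ 0.5122 -0.2734  0.038 ]
gbase [0.4875 0.2588 0.04  ]
gcol [0.4874 0.2774 0.18  ]
dialtop [0.4146 0.2794 0.14  ]
s drive [ 0.621 -0.425  0.053]
thick far [ 0.536 -0.421  0.06 ]
thick near [ 0.485  -0.4217  0.06  ]
side shaft ends [ 0.43019999 -0.42430192  0.045     ] [ 0.62810445 -0.42734252  0.045     ] [ 0.51371344 -0.42617859  0.045     ]
[array([-24.87, -24.07,  -6.95]), 'turn z', np.float64(1.164), 'tilt fix', array([-0.002 , -0.0001, -0.    ]), 'q6', np.float64(-0.04), 'yaw', np.float64(1.164), 'tcp', array([0.2668, 0.6193, 0.2301])]
```

Shaft, blocks, plate and gauge agree with the given sizes. I'll go above the left V-block first and look with the wrist camera.

```bash
python3 -m crank '[[[-3.8,-1.1,0.4,0,0,0],[-3.8,-1.1,0.4,0,0,0],[-3.8,-1.1,0.4,0,0,0],[-3.8,-1.1,0.4,0,0,0],[-3.8,-1.1,0.4,0,0,0],[-3.8,-1.1,0.4,0,0,0],[-3.8,-1.1,0.4,0,0,0],[-3.8,-1.1,0.4,0,0,0]]]' 8.5 60
python3 -m crank '[[[0,0,0,0,0,-0.11],[0,0,0,0,0,-0.11],[0,0,0,0,0,-0.11],[0,0,0,0,0,-0.11],[0,0,0,0,0,-0.11],[0,0,0,0,0,-0.11],[0,0,0,0,0,-0.11],[0,0,0,0,0,-0.11]]]'
python3 -m crank '[[[0,0,0,0,0,0],[0,0,0,0,0,0]]]'
python3 - <<'E'
from h import *
print(togo((.513,.418,.2),2.04))
m=camera_model("wrist");print(m); cv2.imwrite("pics/w1.png",read_camera("wrist"))
print(proj("wrist",(.513,.418,.04),m))
np.save("w1.npy",m,allow_pickle=True)
E
```

```text
time: 0.77
tool_pos: [0.5124, 0.4171, 0.1986]
tcp_rot: [-0.634, -3.076, 0.001]
wrist_force: [0.6, 0.0, -0.5]
width: 0.998
grip_force: 0.0
time: 1.43
tool_pos: [0.5111, 0.4185, 0.1985]
tcp_rot: [0.744, -3.051, 0.001]
wrist_force: [0.2, 0.2, 0.6]
width: 0.994
grip_force: 0.0
time: 1.6
tool_pos: [0.5112, 0.4186, 0.1987]
tcp_rot: [0.731, -3.054, 0.001]
wrist_force: [0.5, -0.0, 0.1]
width: 0.991
grip_force: 0.0
[array([-0.14, -0.14, -0.13]), 'turn z', np.float64(0.0009), 'tilt fix', array([-0.0002, -0.001 , -0.    ]), 'q6', np.float64(-1.39), 'yaw', np.float64(2.041), 'tcp', array([0.5112, 0.4186, 0.1987])]
{'camera_matrix': array([[304.82944019,   0.        , 281.1193128 ],
       [  0.        , 304.82944019, 209.83475798],
       [  0.        ,   0.        ,   1.        ]]), 'k1': -0.04719469511981152, 'R': array([[-4.54105525e-01,  8.90947903e-01, -7.71482718e-05],
       [ 8.43462455e-01,  4.29930647e-01,  3.22072547e-01],
       [ 2.86983028e-01,  1.46189851e-01, -9.46714988e-01]]), 't': array([-0.14139808, -0.64269706,  0.14258736])}
[279.22948008 192.88736579]
```

View pics/w1.png

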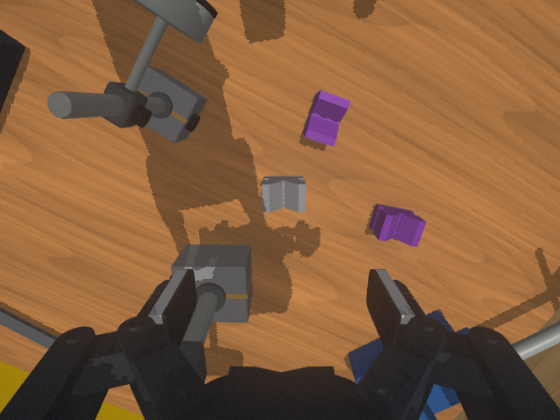

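The wrist view shows the grey V-block at (284,194), V line near vertical, already nearly aligned with the fingers. One enlarged crop for its edges.

Run:
```python
from h import *
a=cv2.imread("pics/w1.png")
cv2.imwrite("pics/w1c.png",cv2.resize(a[165:225,245:325],None,fx=8,fy=8,interpolation=cv2.INTER_CUBIC))
```

```text
(no output)
```

View pics/w1c.png

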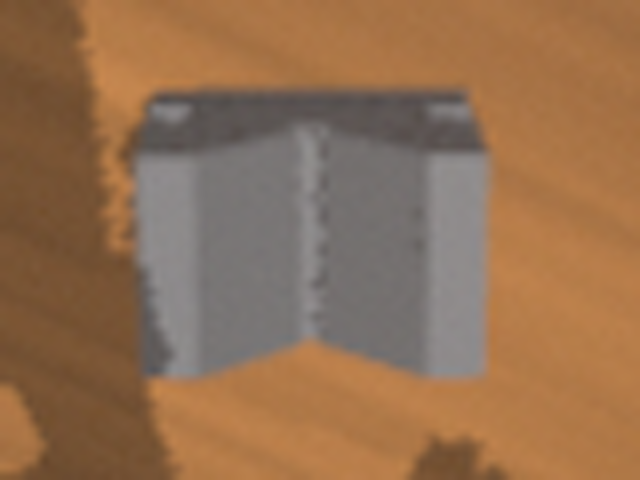

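Run:
```python
from h import *
m=np.load("w1.npy",allow_pickle=True).item()
P=np.array([at("wrist",(245+u/8,165+v/8),.04,m) for u,v in [(138,152),(489,152),(486,377),(143,377)]])
for i in range(4):
    d=P[(i+1)%4]-P[i];print(np.linalg.norm(d).round(4),np.degrees(np.arctan2(d[1],d[0])).round(2))
c=P.mean(0);print(c); y=np.arctan2(*((P[0]+P[3]-P[1]-P[2])[[1,0]]));print(y)
print(togo((c[0],c[1],.012),y))
```

```text
0.0446 117.01
0.0303 27.76
0.045 -62.99
0.0303 -152.88
[0.51578945 0.42523464 0.04      ]
-1.099367945561179
[array([-0.72,  0.38, 18.68]), 'turn z', np.float64(-0.0012), 'tilt fix', array([-0.0001, -0.0007, -0.    ]), 'q6', np.float64(-1.39), 'yaw', np.float64(2.041), 'tcp', array([0.5112, 0.4187, 0.1988])]
```

Measured top is 45 × 30 mm, as it must be. Descend and grip.

```bash
python3 -m crank '[[[-0.7,0.4,2,0,0,0],[0,0,3.2,0,0,0],[0,0,3.2,0,0,0],[0,0,3.2,0,0,0],[0,0,3.2,0,0,0],[0,0,2.2,0,0,0],[0,0,1.2,0,0,0],[0,0,1,0,0,0]]]'
python3 -m crank '[[[0,0,0,0,0,0],[0,0,0,0,0,0],[0,0,0,0,0,0],[0,0,0,0,0,0],[0,0,0,0,0,0],[0,0,0,0,0,0],[0,0,0,0,0,0],[0,0,0,0,0,0]]]' 3.5 60
python3 - <<'E'
from h import *
e=-.1361;ex=np.array([np.cos(e),np.sin(e)]);ey=np.array([-ex[1],ex[0]]);C=np.array([.5775,-.0198])
for y in(.053,-.053):
    print((C-.035*ex+y*ey).round(4))
s=read_state();print(s["width"],s["grip_force"])
p=C-.035*ex+.053*ey
print(togo((*p,.15),e))
E
```

```text
time: 2.32
tool_pos: [0.5149, 0.4249, 0.0053]
tcp_rot: [0.734, -3.052, 0.002]
wrist_force: [-0.0, -0.5, -0.1]
width: 0.999
grip_force: 0.0
time: 2.98
tool_pos: [0.5177, 0.4268, 0.0099]
tcp_rot: [-0.735, 3.05, 0.003]
wrist_force: [0.9, 0.3, 6.0]
width: 0.519
grip_force: 63.6
[0.55   0.0375]
[ 0.5356 -0.0676]
0.5189401988941753 63.56558080762625
[array([ 14.8 , -36.12, -14.1 ]), 'turn z', np.float64(-0.9616), 'tilt fix', array([ 0.0006,  0.0046, -0.    ]), 'q6', np.float64(-1.39), 'yaw', np.float64(2.044), 'tcp', array([0.5177, 0.4268, 0.0099])]
```

```bash
python3 -m crank '[[[0,0,-1,0,0,0],[0,0,-3,0,0,0],[0,0,-4,0,0,0],[0,0,-4,0,0,0],[0,0,-4,0,0,0],[0,0,-4,0,0,0],[0,0,-1,0,0,0],[0.7,-1.8,0,0,0,0]]]'
python3 -m crank '[[[1.5,-3.6,0,0,0,0],[1.5,-3.6,0,0,0,0],[1.5,-3.6,0,0,0,0],[1.5,-3.6,0,0,0,0],[1.5,-3.6,0,0,0,0],[1.5,-3.6,0,0,0,0],[1.5,-3.6,0,0,0,0],[1.5,-3.6,0,0,0,0]]]'
python3 -m crank '[[[1.4,-3.6,0,0,0,0],[0.7,-1.9,0,0,0,0.06],[0,0,0,0,0,0.12],[0,0,0,0,0,0.12],[0,0,0,0,0,0.12],[0,0,0,0,0,0.12],[0,0,0,0,0,0.12],[0,0,0,0,0,0.12]]]'
python3 -m crank '[[[0,0,0,0,0,0.12],[0,0,0,0,0,0.12],[0,0,0,0,0,0.12],[0,0,0,0,0,0.12],[0,0,0,0,0,0.12],[0,0,0,0,0,0.12],[0,0,0,0,0,0.12],[0,0,0,0,0,0.12]]]'
python3 -m crank '[[[0,0,0,0,0,0.12],[0,0,0,0,0,0.12],[0,0,0,0,0,0.12],[0,0,0,0,0,0.08],[0,0,0,0,0,0],[0,0,0,0,0,0]]]'
python3 - <<'E'
from h import *
print(togo((.55,.0375,.06),-.1361))
m=camera_model("wrist");np.save("w2.npy",m,allow_pickle=True);cv2.imwrite("pics/w2.png",read_camera("wrist"))
E
```

```text
time: 3.65
tool_pos: [0.5195, 0.4107, 0.2233]
tcp_rot: [-0.738, 3.044, 0.01]
wrist_force: [0.5, 0.6, -2.7]
width: 0.514
grip_force: 62.7
time: 4.32
tool_pos: [0.5405, 0.0934, 0.2155]
tcp_rot: [0.736, -3.051, -0.001]
wrist_force: [-0.5, 0.3, -3.0]
width: 0.517
grip_force: 62.7
time: 4.98
tool_pos: [0.5471, 0.0367, 0.2154]
tcp_rot: [-0.489, -3.1, 0.001]
wrist_force: [-0.4, 0.3, -2.9]
width: 0.517
grip_force: 62.9
time: 5.65
tool_pos: [0.547, 0.0369, 0.2153]
tcp_rot: [-1.865, -2.524, 0.003]
wrist_force: [0.3, -0.6, -3.2]
width: 0.517
grip_force: 62.9
time: 6.15
tool_pos: [0.5475, 0.0368, 0.2158]
tcp_rot: [-2.363, -2.067, 0.003]
wrist_force: [0.3, -0.3, -3.1]
width: 0.514
grip_force: 62.9
[array([ 0.1 ,  0.28, 15.58]), 'turn z', np.float64(0.0025), 'tilt fix', array([-0.0027,  0.0003,  0.    ]), 'q6', np.float64(0.16), 'yaw', np.float64(-0.134), 'tcp', array([0.5475, 0.0368, 0.2158])]
```

View pics/w2.png

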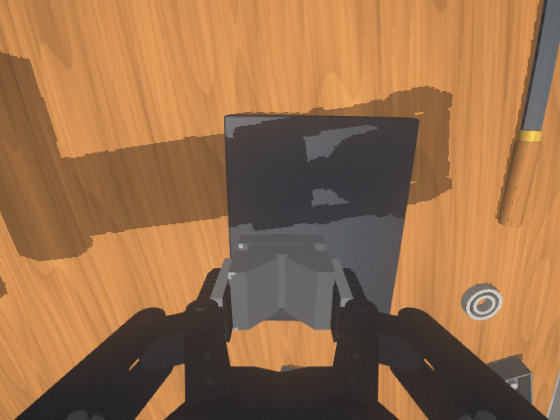

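The wrist view shows the plate below (far short edge from (225,116) to (419,120)) and the block held squarely between the pads, top from about (232,270) to (345,328).

Run:
```python
from h import *
m=np.load("w2.npy",allow_pickle=True).item()
A=at("wrist",(226,116),.04,m);B=at("wrist",(419,120),.04,m);print(A,B,np.linalg.norm(A-B),np.arctan2(*(B-A)[[1,0]]))
a=cv2.imread("pics/w2.png")
cv2.imwrite("pics/w2c.png",cv2.resize(a[225:345,200:360],None,fx=5,fy=5,interpolation=cv2.INTER_CUBIC))
c=np.array([.5475,.0368]);
for o in(-.015,.015): 
  for w in (-.0225,.0225):
    p=c+(o+.0024)*np.array([.134,.991])+w*np.array([.991,-.134]);print(((proj("wrist",(*p,.246),m)-[200,225])*5).round(0))
```

```text
[0.50175921 0.11815295 0.04      ] [0.6952942  0.08921774 0.04      ] 0.195686071055192 -0.1484096597752769
[160. 521.]
[653. 523.]
[141. 234.]
[673. 235.]
```

View pics/w2c.png

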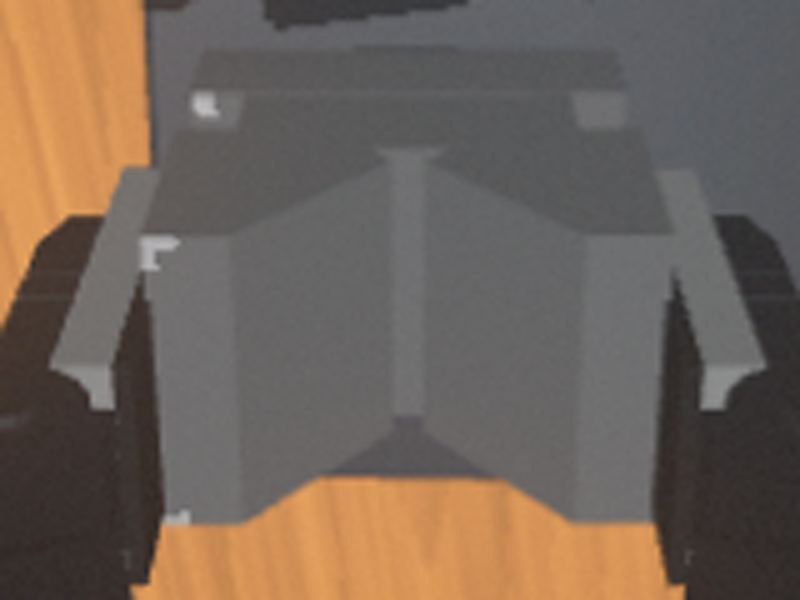

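Predicted corners of the held block match the picture, so it sits 2.4 mm along tool +x and hasn't slipped. Lower it to just above the plate.

```bash
python3 -m crank '[[[-0.1,0.3,3,0,0,0],[0,0,4,0,0,0],[0,0,4,0,0,0],[0,0,3,0,0,0],[0,0,1.5,0,0,0],[0,0,0.7,0,0,0],[0,0,0,0,0,0],[0,0,0,0,0,0]]]'
python3 -m crank '[[[0,0,0.1,0,0,0],[0,0,0.1,0,0,0],[0,0,0,0,0,0]]]'
python3 -c "
from h import *
print(togo((.5497,.0351,.0499),-.138))"
```

```text
time: 6.87
tool_pos: [0.5521, 0.0354, 0.0558]
tcp_rot: [2.366, 2.066, 0.001]
wrist_force: [0.5, 0.1, -3.0]
width: 0.52
grip_force: 62.7
time: 7.12
tool_pos: [0.5528, 0.0354, 0.0548]
tcp_rot: [2.366, 2.064, 0.004]
wrist_force: [0.2, -1.0, -4.2]
width: 0.516
grip_force: 62.8
[array([-0.07, -0.3 ,  0.49]), 'turn z', np.float64(0.0022), 'tilt fix', array([ 0.0029, -0.0005,  0.    ]), 'q6', np.float64(0.15), 'yaw', np.float64(-0.136), 'tcp', array([0.5528, 0.0354, 0.0548])]
```

```bash
python3 -m crank '[[[0,0,0.2,0,0,0],[0,0,0.1,0,0,0],[0,0,0,0,0,0]]]'; python3 -m crank '[[[0,0,0.15,0,0,0],[0,0,0,0,0,0],[0,0,0,0,0,0]]]'
```

```text
time: 7.37
tool_pos: [0.5514, 0.0354, 0.0503]
tcp_rot: [2.367, 2.065, 0.0]
wrist_force: [-0.2, -0.4, -2.9]
width: 0.517
grip_force: 62.8
time: 7.62
tool_pos: [0.5516, 0.0354, 0.0499]
tcp_rot: [-2.367, -2.065, 0.0]
wrist_force: [-4.3, -0.1, 6.3]
width: 0.516
grip_force: 63.9
```

```bash
python3 -m crank '[[[0,0,0,0,0,0],[0,0,0,0,0,0],[0,0,0,0,0,0],[0,0,0,0,0,0],[0,0,-0.5,0,0,0]]]' 8.5 60
python3 -m crank '[[[0,0,-2,0,0,0],[0,0,-4,0,0,0],[0,0,-4,0,0,0],[0,0,-4,0,0,0]]]'
python3 - <<'E'
from h import *
print(togo((.512,-.273,.2),-1.76))
m=camera_model("wrist");np.save("w3.npy",m,allow_pickle=True);cv2.imwrite("pics/w3.png",read_camera("wrist"))
E
```

```text
time: 8.03
tool_pos: [0.5507, 0.0354, 0.053]
tcp_rot: [-2.366, -2.065, 0.002]
wrist_force: [0.5, 0.2, 0.0]
width: 0.996
grip_force: 0.0
time: 8.37
tool_pos: [0.5508, 0.0354, 0.1951]
tcp_rot: [-2.367, -2.065, 0.002]
wrist_force: [1.1, -1.4, -0.5]
width: 0.997
grip_force: 0.0
[array([-31.08,   0.34,  -0.49]), 'turn z', np.float64(-1.5176), 'tilt fix', array([-0.0013,  0.0002,  0.    ]), 'q6', np.float64(0.15), 'yaw', np.float64(-0.136), 'tcp', array([0.5508, 0.0354, 0.1951])]
```

```bash
python3 -m crank '[[[-3.9,0,0,0,0,0],[-3.9,0,0,0,0,0],[-3.9,0,0,0,0,0],[-3.9,0,0,0,0,0],[-3.9,0,0,0,0,0],[-3.9,0,0,0,0,0],[-3.9,0,0,0,0,0],[-3.8,0.3,0,0,0,0]]]'
python3 -m crank '[[[0,0,0,0,0,0.12],[0,0,0,0,0,0.12],[0,0,0,0,0,0.12],[0,0,0,0,0,0.12],[0,0,0,0,0,0.12],[0,0,0,0,0,0.12],[0,0,0,0,0,0.12],[0,0,0,0,0,0.12]]]'
python3 -m crank '[[[0,0,0,0,0,0.12],[0,0,0,0,0,0.12],[0,0,0,0,0,0.12],[0,0,0,0,0,0.12],[0,0,0,0,0,0.12],[0,0,0,0,0,0.06],[0,0,0,0,0,0],[0,0,0,0,0,0]]]'
python3 - <<'E'
from h import *
print(togo((.512,-.273,.2),-1.76))
m=camera_model("wrist");np.save("w4.npy",m,allow_pickle=True);a=read_camera("wrist");cv2.imwrite("pics/w4.png",a)
u=proj("wrist",(.512,-.273,.04),m);print(u);x,y=[int(v) for v in u]
x-=50;y-=37;print(x,y)
b=cv2.imread("pics/w3.png")
f=lambda i:cv2.resize(i,(400,300),interpolation=cv2.INTER_CUBIC)
cv2.imwrite("pics/c4.png",np.vstack([cv2.resize(a[y:y+75,x:x+100],(600,450),interpolation=cv2.INTER_CUBIC)]))
E
```

```text
time: 9.08
tool_pos: [0.5114, -0.2751, 0.1941]
tcp_rot: [2.367, 2.065, 0.0]
wrist_force: [1.0, -0.0, -0.5]
width: 0.998
grip_force: 0.0
time: 9.75
tool_pos: [0.5123, -0.2732, 0.1939]
tcp_rot: [3.055, 0.73, 0.0]
wrist_force: [1.0, -0.4, -0.1]
width: 0.992
grip_force: 0.0
time: 10.42
tool_pos: [0.5123, -0.2732, 0.1938]
tcp_rot: [3.128, -0.288, 0.0]
wrist_force: [0.3, 0.9, 0.0]
width: 0.997
grip_force: 0.0
[array([-0.03, -0.01, -0.62]), 'turn z', np.float64(0.0059), 'tilt fix', array([ 0.0001, -0.0002,  0.    ]), 'q6', np.float64(1.22), 'yaw', np.float64(-1.754), 'tcp', array([ 0.5123, -0.2732,  0.1938])]
[281.35851936 193.02283546]
231 156
```

View pics/c4.png

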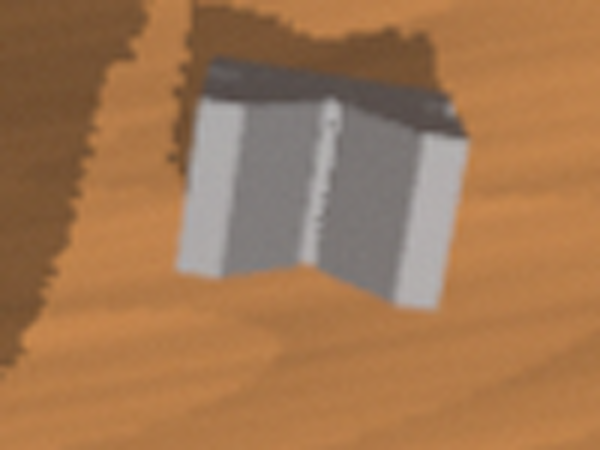

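Run:
```python
from h import *
m=np.load("w4.npy",allow_pickle=True).item()
P=np.array([at("wrist",(231+u/6,156+v/6),.04,m) for u,v in [(202,96),(469,138),(440,310),(178,271)]])
for i in range(4):
    d=P[(i+1)%4]-P[i];print(np.linalg.norm(d).round(4),np.degrees(np.arctan2(d[1],d[0])).round(2))
c=P.mean(0);print(c); y=np.arctan2(*((P[0]+P[3]-P[1]-P[2])[[1,0]]));print(y)
print(togo((c[0],c[1],.01),y))
```

```text
0.0448 -109.51
0.0304 161.83
0.0452 70.69
0.0305 -19.09
[ 0.51429402 -0.2769028   0.04      ]
1.2320036721265801
[array([ 0.26,  0.33, 18.38]), 'turn z', np.float64(0.1555), 'tilt fix', array([ 0.    , -0.0001,  0.    ]), 'q6', np.float64(1.22), 'yaw', np.float64(-1.754), 'tcp', array([ 0.5123, -0.2732,  0.1938])]
```

```bash
python3 -m crank '[[[0.3,0.3,3,0,0,0],[0,0,3.4,0,0,0.08],[0,0,3.4,0,0,0.075],[0,0,3.4,0,0,0],[0,0,2.6,0,0,0],[0,0,1.6,0,0,0],[0,0,0.9,0,0,0],[0,0,0,0,0,0]]]'
python3 -m crank '[[[0,0,0,0,0,0],[0,0,0,0,0,0],[0,0,0,0,0,0],[0,0,0,0,0,0],[0,0,0,0,0,0],[0,0,0,0,0,0],[0,0,0,0,0,0],[0,0,0,0,0,0]]]' 3.5 60
python3 - <<'E'
from h import *
s=read_state();c=np.array([.51429,-.2769]);print(togo((*c,0.01),1.232))
print(s["width"])
E
```

```text
time: 11.13
tool_pos: [0.5129, -0.2757, 0.0083]
tcp_rot: [-3.095, 0.53, 0.007]
wrist_force: [-1.3, -0.7, -0.1]
width: 0.997
grip_force: 0.0
time: 11.8
tool_pos: [0.5164, -0.2776, 0.013]
tcp_rot: [3.095, -0.531, 0.006]
wrist_force: [0.1, 0.2, 6.7]
width: 0.515
grip_force: 63.2
[array([-0.23,  0.  ,  0.3 ]), 'turn z', np.float64(-0.0013), 'tilt fix', array([ 0.0007, -0.004 ,  0.    ]), 'q6', np.float64(1.38), 'yaw', np.float64(-1.911), 'tcp', array([ 0.5164, -0.2776,  0.013 ])]
0.51546039324773
```

```bash
python3 -m crank '[[[0,0,-1,0,0,0],[0,0,-3,0,0,0],[0,0,-4,0,0,0],[0,0,-4,0,0,0],[0,0,-4,0,0,0],[0,0,-2,0,0,0],[0,0,0,0,0,0],[0,0,0,0,0,0]]]'
python3 - <<'E'
from h import *
print(togo((.5376,-.0649,.19),-.138))
E
```

```text
time: 12.47
tool_pos: [0.5151, -0.2769, 0.1923]
tcp_rot: [3.095, -0.532, 0.004]
wrist_force: [-0.1, -0.0, -4.1]
width: 0.515
grip_force: 62.4
[array([ -4.95, -20.74,   0.21]), 'turn z', np.float64(1.3686), 'tilt fix', array([ 0.0006, -0.0028,  0.    ]), 'q6', np.float64(1.38), 'yaw', np.float64(-1.911), 'tcp', array([ 0.5151, -0.2769,  0.1923])]
```

```bash
python3 -m crank '[[[-0.9,-3.5,0,0,0,0],[-0.9,-3.5,0,0,0,0],[-0.9,-3.5,0,0,0,0],[-0.8,-3.5,0,0,0,0],[-0.8,-3.5,0,0,0,0],[-0.7,-3.2,0,0,0,0],[0,0,0,0,0,-0.12],[0,0,0,0,0,-0.12]]]'
python3 -m crank '[[[0,0,0,0,0,-0.12],[0,0,0,0,0,-0.12],[0,0,0,0,0,-0.12],[0,0,0,0,0,-0.12],[0,0,0,0,0,-0.12],[0,0,0,0,0,-0.12],[0,0,0,0,0,-0.12],[0,0,0,0,0,-0.12]]]'
python3 -m crank '[[[0,0,0,0,0,-0.12],[0,0,0,0,0,-0.12],[0,0,0,0,0,-0.12],[0,0,0,0,0,-0.12],[0,0,0,0,0,-0.09],[0,0,0,0,0,0],[0,0,0,0,0,0]]]'
python3 - <<'E'
from h import *
print(togo((.5376,-.0649,.053),-.138))
m=camera_model("wrist");np.save("w5.npy",m,allow_pickle=True);a=read_camera("wrist");cv2.imwrite("pics/w5.png",a)
s=read_state();t=s["tool_pos"];y=-.136;ex=np.array([np.cos(y),np.sin(y)]);ey=np.array([-ex[1],ex[0]])
for o in(-.015,.015):
  for w in (-.0225,.0225):
    p=t[:2]+(o-.0023)*ey+w*ex;u=proj("wrist",(*p,t[2]+.027),m);print(u.round(1));cv2.circle(a,tuple(int(round(v)) for v in u),1,(0,0,255),-1)
# first block predicted
for o in(-.015,.015):
  for w in (-.0225,.0225):
    p=np.array([.5519,.0378])+o*ey+w*ex;u=proj("wrist",(*p,.08),m);cv2.circle(a,tuple(int(round(v)) for v in u),1,(0,255,0),-1);print("first",u.round(1))
cv2.imwrite("pics/c5.png",cv2.resize(a[100:350,150:410],None,fx=2.4,fy=2.4,interpolation=cv2.INTER_CUBIC))
E
```

```text
time: 13.13
tool_pos: [0.5341, -0.0621, 0.1869]
tcp_rot: [-3.137, 0.143, 0.011]
wrist_force: [0.3, -0.7, -2.2]
width: 0.518
grip_force: 62.8
time: 13.8
tool_pos: [0.5339, -0.0644, 0.1868]
tcp_rot: [-2.848, -1.316, 0.009]
wrist_force: [0.5, 0.4, -2.7]
width: 0.516
grip_force: 62.8
time: 14.38
tool_pos: [0.5346, -0.0645, 0.1879]
tcp_rot: [-2.372, -2.054, 0.005]
wrist_force: [-0.2, -0.4, -2.9]
width: 0.514
grip_force: 62.8
[array([ 0.  ,  0.37, 13.48]), 'turn z', np.float64(-0.0056), 'tilt fix', array([-0.0053, -0.0001, -0.    ]), 'q6', np.float64(-0.02), 'yaw', np.float64(-0.144), 'tcp', array([ 0.5346, -0.0645,  0.1879])]
[234.4 333.8]
[330.2 333.6]
[230.3 278.4]
[333.6 278.1]
first [256.6  99.9]
first [314.4  99.5]
first [255.5  58.1]
first [315.3  57.7]
```

View pics/c5.png

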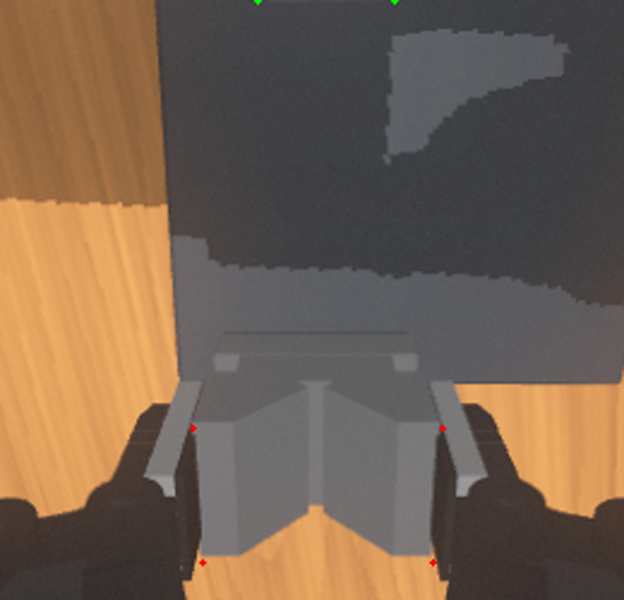

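The held block's corners (195,421), (441,421), (203,555), (433,555) lie within 1.5 mm of the prediction, and the first block's edge lies on its green marks. Lower it.

```bash
python3 -m crank '[[[-0.1,0.3,2,0,0,0],[0,0,4,0,0,0],[0,0,3.5,0,0,0],[0,0,1.6,0,0,0],[0,0,1,0,0,0],[0,0,0.5,0,0,0],[0,0,0,0,0,0],[0,0,0,0,0,0]]]'
python3 -c "
from h import *
print(togo((.5375,-.0659,.053),-.138))"
```

```text
time: 15.1
tool_pos: [0.5405, -0.0664, 0.0658]
tcp_rot: [2.372, 2.058, 0.002]
wrist_force: [0.9, -0.1, -2.7]
width: 0.513
grip_force: 62.7
[array([ 0.01, -0.31,  1.28]), 'turn z', np.float64(-0.0035), 'tilt fix', array([ 0.0018,  0.0001, -0.    ]), 'q6', np.float64(-0.03), 'yaw', np.float64(-0.141), 'tcp', array([ 0.5405, -0.0664,  0.0658])]
```

```bash
python3 -m crank '[[[0,-0.3,0.4,0,0,0],[0,0,0.4,0,0,0],[0,0,0.2,0,0,0],[0,0,0,0,0,0],[0,0,0,0,0,0]]]'
python3 -c "
from h import *
print(togo((.5375,-.0659,.053),-.138))"
```

```text
time: 15.52
tool_pos: [0.5365, -0.0658, 0.0549]
tcp_rot: [2.372, 2.059, 0.0]
wrist_force: [0.4, -0.1, -2.5]
width: 0.512
grip_force: 62.8
[array([0.  , 0.1 , 0.19]), 'turn z', np.float64(-0.003), 'tilt fix', array([ 0.0002,  0.    , -0.    ]), 'q6', np.float64(-0.03), 'yaw', np.float64(-0.141), 'tcp', array([ 0.5365, -0.0658,  0.0549])]
```

```bash
python3 -m crank '[[[0,0.1,0.1,0,0,0],[0,0,0.1,0,0,0],[0,0,0,0,0,0]]]';python3 -m crank '[[[0,0,0.1,0,0,0],[0,0,0,0,0,0],[0,0,0,0,0,0]]]'
python3 -c "
from h import *
print(togo((.5375,-.0659,.053),-.138))"
```

```text
time: 15.77
tool_pos: [0.538, -0.0661, 0.053]
tcp_rot: [2.372, 2.059, 0.001]
wrist_force: [1.1, -0.3, -1.4]
width: 0.515
grip_force: 63.1
time: 16.02
tool_pos: [0.538, -0.0661, 0.053]
tcp_rot: [2.372, 2.059, 0.001]
wrist_force: [-2.7, 0.1, 6.1]
width: 0.513
grip_force: 63.8
[array([ 0.01, -0.05,  0.  ]), 'turn z', np.float64(-0.003), 'tilt fix', array([ 0.0008,  0.0001, -0.    ]), 'q6', np.float64(-0.03), 'yaw', np.float64(-0.141), 'tcp', array([ 0.538 , -0.0661,  0.053 ])]
```

```bash
python3 -m crank '[[[0,0,0,0,0,0],[0,0,0,0,0,0],[0,0,0,0,0,0],[0,0,0,0,0,0],[0,0,-0.5,0,0,0]]]' 8.5 60
python3 -m crank '[[[0,0,-2,0,0,0],[0,0,-4,0,0,0],[0,0,-4,0,0,0],[-2,0,-3,0,0,0],[-4,0,0,0,0,0],[-4,0,0,0,0,0],[0,0,0,0,0,0],[0,0,0,0,0,0]]]'
python3 - <<'E'
from h import *
m=camera_model("wrist");np.save("w6.npy",m,allow_pickle=True);a=read_camera("wrist");cv2.imwrite("pics/w6.png",a)
for p in ((.5519,.0378,.08),(.5375,-.068,.08)):print(proj("wrist",p,m))
cv2.imwrite("pics/c6.png",cv2.resize(a[30:330,200:360],(320*1,600),interpolation=cv2.INTER_CUBIC))
E
```

```text
time: 16.43
tool_pos: [0.5366, -0.0658, 0.0559]
tcp_rot: [-2.371, -2.058, 0.002]
wrist_force: [-0.3, 0.6, -1.0]
width: 0.997
grip_force: 0.0
time: 17.1
tool_pos: [0.5232, -0.1668, 0.1873]
tcp_rot: [2.376, 2.054, 0.001]
wrist_force: [-0.0, -0.1, -0.0]
width: 0.999
grip_force: 0.0
[279.96027009 -80.29703465]
[281.25633933  84.46289897]
```

View pics/c6.png

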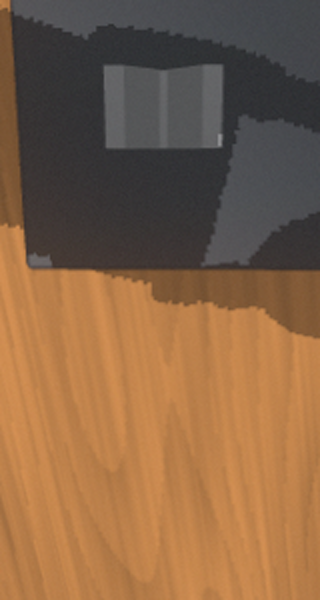

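Run:
```python
from h import *
m=np.load("w6.npy",allow_pickle=True).item()
P=np.array([at("wrist",(200+u/2,30+v/2),.08,m) for u,v in [(104,66),(223,64),(222,148),(106,148)]])
for i in range(4):
    d=P[(i+1)%4]-P[i];print(np.linalg.norm(d).round(4),np.arctan2(d[1],d[0]).round(3))
print(P.mean(0), at("wrist",(214,163),.04,m))
print(togo((.512,-.424,.2),-1.57))
```

```text
0.0448 -0.128
0.0303 -1.699
0.0453 2.998
0.0296 1.427
[ 0.53806436 -0.06740689  0.08      ] [ 0.46398344 -0.12578473  0.04      ]
[array([-25.75,   2.6 ,  -1.33]), 'turn z', np.float64(1.4267), 'tilt fix', array([-0.0002, -0.0006, -0.    ]), 'q6', np.float64(-0.21), 'yaw', np.float64(-0.143), 'tcp', array([ 0.5231, -0.1654,  0.1868])]
```

Right block confirmed at (0.538, -0.067), 45 × 30 mm and square. On to the shaft.

```bash
python3 -m crank '[[[-3.7,0.4,0,0,0,0],[-3.7,0.4,0,0,0,0],[-3.7,0.4,0,0,0,0],[-3.7,0.4,0,0,0,0],[-3.7,0.4,0,0,0,0],[-3.7,0.4,0,0,0,0],[-3.5,0.2,-1,0,0,0],[0,0,0,0,0,0.12]]]'
python3 -m crank '[[[0,0,0,0,0,0.12],[0,0,0,0,0,0.12],[0,0,0,0,0,0.12],[0,0,0,0,0,0.12],[0,0,0,0,0,0.12],[0,0,0,0,0,0.12],[0,0,0,0,0,0.12],[0,0,0,0,0,0.12]]]'
python3 -m crank '[[[0,0,0,0,0,0.12],[0,0,0,0,0,0.12],[0,0,0,0,0,0.11],[0,0,0,0,0,0],[0,0,0,0,0,0]]]'
python3 - <<'E'
from h import *
print(togo((.512,-.424,.2),-1.57))
m=camera_model("wrist");np.save("w7.npy",m,allow_pickle=True);a=read_camera("wrist");cv2.imwrite("pics/w7.png",a)
x,y=[int(v) for v in proj("wrist",(.512,-.424,.06),m)];x-=100;y-=100;print(x,y)
cv2.imwrite("pics/c7.png",cv2.resize(a[max(y,0):y+200,x:x+200],None,fx=3,fy=3,interpolation=cv2.INTER_CUBIC))
E
```

```text
time: 17.82
tool_pos: [0.5135, -0.4281, 0.1976]
tcp_rot: [2.491, 1.909, -0.002]
wrist_force: [0.8, -0.1, 1.0]
width: 0.995
grip_force: 0.0
time: 18.48
tool_pos: [0.5139, -0.421, 0.196]
tcp_rot: [-3.093, -0.54, 0.001]
wrist_force: [-0.1, -0.3, -1.1]
width: 0.992
grip_force: 0.0
time: 18.9
tool_pos: [0.5137, -0.4216, 0.1962]
tcp_rot: [-3.141, -0.007, 0.001]
wrist_force: [-0.6, -0.6, -0.3]
width: 0.997
grip_force: 0.0
[array([-0.17,  0.24, -0.38]), 'turn z', np.float64(0.0038), 'tilt fix', array([-0.001 ,  0.0006,  0.    ]), 'q6', np.float64(0.84), 'yaw', np.float64(-1.566), 'tcp', array([ 0.5137, -0.4216,  0.1962])]
184 99
```

View pics/c7.png

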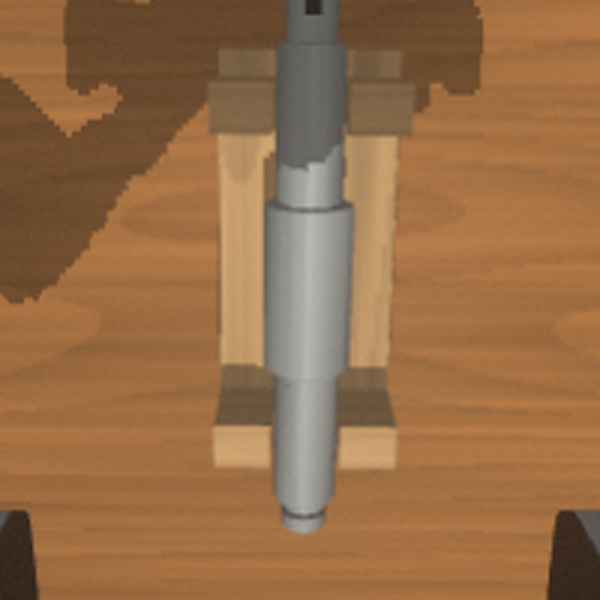

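The picture shows the thick part from (267,207)/(354,207) to (264,373)/(349,373) in the crop, keyway end away, rest clear on both sides.

Run:
```python
from h import *
m=np.load("w7.npy",allow_pickle=True).item()
P=np.array([at("wrist",(184+u/3,99+v/3),.047,m) for u,v in [(267,206),(354,206),(349,373),(264,373)]])
for i in range(4):
    d=P[(i+1)%4]-P[i];print(np.linalg.norm(d).round(4),np.arctan2(d[1],d[0]).round(3))
c=P.mean(0);a=(P[0]+P[1]-P[2]-P[3]);an=np.arctan2(a[1],a[0]);print(c,an)
print(togo((c[0],c[1],.026),an+np.pi/2))
```

```text
0.0281 -1.565
0.0578 3.14
0.0292 1.577
0.0579 -0.021
[ 0.51121156 -0.426709    0.047     ] -0.011304901886292634
[array([-0.23,  0.5 , 17.03]), 'turn z', np.float64(0.0156), 'tilt fix', array([-0.0008,  0.0005,  0.    ]), 'q6', np.float64(0.84), 'yaw', np.float64(-1.567), 'tcp', array([ 0.5136, -0.4218,  0.1963])]
```

```bash
python3 -m crank '[[[-0.2,0.5,3,0,0,0.015],[0,0,3.5,0,0,0],[0,0,3.5,0,0,0],[0,0,3,0,0,0],[0,0,2,0,0,0],[0,0,1.4,0,0,0],[0,0,0.8,0,0,0],[0,0,0,0,0,0]]]'
python3 -c "
from h import *
print(togo((.5112,-.4267,.022),-1.582))"
```

```text
time: 19.62
tool_pos: [0.5103, -0.427, 0.0229]
tcp_rot: [-3.139, 0.022, 0.004]
wrist_force: [-0.4, 0.7, -0.3]
width: 0.993
grip_force: 0.0
[array([ 0.09, -0.03,  0.09]), 'turn z', np.float64(-0.0028), 'tilt fix', array([-0.0021,  0.0024,  0.    ]), 'q6', np.float64(0.85), 'yaw', np.float64(-1.585), 'tcp', array([ 0.5103, -0.427 ,  0.0229])]
```

```bash
python3 -m crank '[[[0.1,0,0,0,0,0],[0,0,0,0,0,0],[0,0,0,0,0,0],[0,0,0,0,0,0],[0,0,0,0,0,0],[0,0,0,0,0,0],[0,0,0,0,0,0],[0,0,0,0,0,0]]]' 2 80
python3 -m crank '[[[0,0,-0.3,0,0,0],[0,0,-1,0,0,0],[0,0,-3,0,0,0],[0,0,-4,0,0,0],[0,0,-4,0,0,0],[0,0,-3.5,0,0,0],[0,0,0,0,0,0],[0,0,0,0,0,0]]]'
python3 - <<'E'
from h import *
c=(np.array([.5519,.0378])+np.array([.538,-.0672]))/2;print(c)
d=np.array([.5519,.0378])-np.array([.538,-.0672]);print(np.linalg.norm(d),np.arctan2(d[1],d[0])-np.pi/2)
print(togo((*c,.19),-.135))
E
```

```text
time: 20.28
tool_pos: [0.5132, -0.4274, 0.0267]
tcp_rot: [-3.141, 0.024, -0.003]
wrist_force: [-0.0, 5.0, 6.2]
width: 0.328
grip_force: 78.4
time: 20.95
tool_pos: [0.5133, -0.4296, 0.1863]
tcp_rot: [3.137, -0.024, 0.007]
wrist_force: [-0.0, -0.1, -6.4]
width: 0.325
grip_force: 80.3
[ 0.54495 -0.0147 ]
0.10591605166356985 -0.13161567032881605
[array([  2.53, -41.54,  -0.55]), 'turn z', np.float64(-1.4511), 'tilt fix', array([ 0.0045, -0.0047,  0.    ]), 'q6', np.float64(0.85), 'yaw', np.float64(-1.586), 'tcp', array([ 0.5133, -0.4296,  0.1863])]
```

```bash
python3 -m crank '[[[0.2,-3.9,0,0,0,0],[0.2,-3.9,0,0,0,0],[0.2,-3.9,0,0,0,0],[0.2,-3.9,0,0,0,0],[0.2,-3.9,0,0,0,0],[0.2,-3.9,0,0,0,0],[0.2,-3.9,0,0,0,0],[0.2,-3.9,0,0,0,0]]]'
python3 -m crank '[[[0.3,-3.9,0,0,0,0],[0.3,-3.8,0,0,0,0],[0.3,-2.8,0,0,0,0],[0,0,0,0,0,-0.08],[0,0,0,0,0,-0.12],[0,0,0,0,0,-0.12],[0,0,0,0,0,-0.12],[0,0,0,0,0,-0.12]]]'
python3 -m crank '[[[0,0,0,0,0,-0.12],[0,0,0,0,0,-0.12],[0,0,0,0,0,-0.12],[0,0,0,0,0,-0.12],[0,0,0,0,0,-0.12],[0,0,0,0,0,-0.12],[0,0,0,0,0,-0.12],[0,0,0,0,0,-0.05]]]'
python3 -m crank '[[[0,0,0,0,0,0],[0,0,0,0,0,0],[0,0,0,0,0,0]]]'
python3 - <<'E'
from h import *
print(togo((.5452,-.0127,.1),-.132))
m=camera_model("wrist");np.save("w8.npy",m,allow_pickle=True);a=read_camera("wrist");cv2.imwrite("pics/w8.png",a)
cv2.imwrite("pics/c8.png",cv2.resize(a[60:380,150:430],None,fx=1.87,fy=1.87,interpolation=cv2.INTER_CUBIC))
t=read_state()["tool_pos"];y=-.132;ex=np.array([np.cos(y),np.sin(y)]);ey=np.array([-ex[1],ex[0]])
for x,w in ((28,15),(28,-15),(78,11),(78,-11)):
    p=t[:2]+(-.002+x/1000)*ey+w/1000*ex;print(x,w,((proj("wrist",(*p,t[2]+.0195),m)-[150,60])*1.87).round())
E
```

```text
time: 21.62
tool_pos: [0.5297, -0.114, 0.1788]
tcp_rot: [-3.14, 0.025, 0.01]
wrist_force: [0.7, 1.3, -5.5]
width: 0.323
grip_force: 80.6
time: 22.28
tool_pos: [0.5404, -0.0112, 0.1786]
tcp_rot: [-3.021, -0.854, 0.011]
wrist_force: [0.1, 0.5, -4.8]
width: 0.329
grip_force: 80.9
time: 22.95
tool_pos: [0.5404, -0.0115, 0.1787]
tcp_rot: [-2.358, -2.068, 0.008]
wrist_force: [-0.6, 0.2, -6.5]
width: 0.319
grip_force: 80.9
time: 23.2
tool_pos: [0.542, -0.0115, 0.1807]
tcp_rot: [-2.367, -2.062, 0.004]
wrist_force: [-0.7, -0.8, -6.2]
width: 0.326
grip_force: 80.9
[array([-0.07,  0.37,  8.07]), 'turn z', np.float64(-0.0055), 'tilt fix', array([-0.0036,  0.0004,  0.    ]), 'q6', np.float64(0.07), 'yaw', np.float64(-0.138), 'tcp', array([ 0.542 , -0.0115,  0.1807])]
28 15 [310. 342.]
28 -15 [184. 343.]
78 11 [298. 125.]
78 -11 [193. 125.]
```

View pics/c8.png

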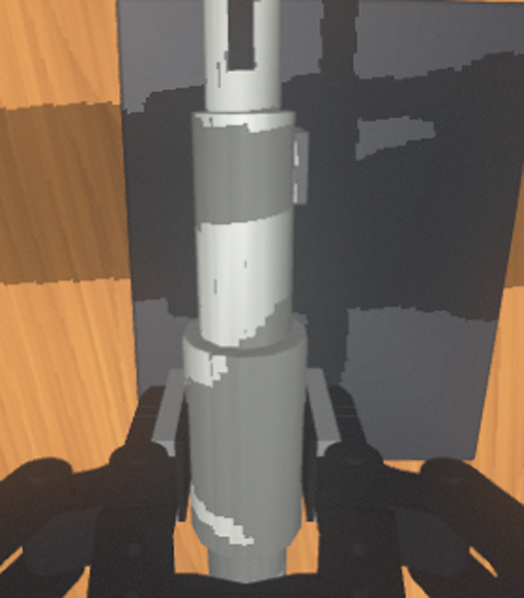

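The shaft is held level with the keyway end left (up in the picture). Its shoulder at (184–305,335) and seat end at (193–295,113) show it is gripped within about 1 mm of mid. Lower in steps.

```bash
python3 -m crank '[[[-0.2,0.1,2,0,0,0],[0,0,3,0,0,0],[0,0,2,0,0,0],[0,0,1,0,0,0],[0,0,0.4,0,0,0],[0,0,0,0,0,0],[0,0,0,0,0,0]]]'
python3 -c "
from h import *
print(togo((.545,-.0144,.0626),-.132))"
```

```text
time: 23.83
tool_pos: [0.5451, -0.0137, 0.0998]
tcp_rot: [2.366, 2.064, 0.002]
wrist_force: [0.3, -0.2, -5.3]
width: 0.324
grip_force: 80.9
[array([-0.07, -0.01,  3.72]), 'turn z', np.float64(-0.0042), 'tilt fix', array([ 0.0018, -0.0001,  0.    ]), 'q6', np.float64(0.07), 'yaw', np.float64(-0.136), 'tcp', array([ 0.5451, -0.0137,  0.0998])]
```

```bash
python3 -m crank '[[[-0.1,0,1.5,0,0,0],[0,0,1,0,0,0],[0,0,0.4,0,0,0],[0,0,0,0,0,0],[0,0,0,0,0,0],[0,0,0,0,0,0]]]'
python3 -c "
from h import *
print(togo((.545,-.0144,.0626),-.132))"
```

```text
time: 24.33
tool_pos: [0.5446, -0.0146, 0.0705]
tcp_rot: [2.367, 2.065, 0.001]
wrist_force: [0.5, 0.7, -5.3]
width: 0.326
grip_force: 81.1
[array([0.03, 0.03, 0.79]), 'turn z', np.float64(-0.004), 'tilt fix', array([ 0.0012, -0.0001,  0.    ]), 'q6', np.float64(0.06), 'yaw', np.float64(-0.136), 'tcp', array([ 0.5446, -0.0146,  0.0705])]
```

```bash
python3 -m crank '[[[0,0,0.3,0,0,0],[0,0,0.2,0,0,0],[0,0,0,0,0,0],[0,0,0,0,0,0]]]'; python3 -m crank '[[[0,0,0.1,0,0,0],[0,0,0.1,0,0,0],[0,0,0,0,0,0]]]'; python3 -m crank '[[[0,0,0.1,0,0,0],[0,0,0,0,0,0],[0,0,0,0,0,0]]]'
```

```text
time: 24.67
tool_pos: [0.5438, -0.0146, 0.0646]
tcp_rot: [-2.367, -2.065, 0.0]
wrist_force: [-0.0, -0.8, -5.4]
width: 0.323
grip_force: 81.1
time: 24.92
tool_pos: [0.5445, -0.0146, 0.063]
tcp_rot: [2.367, 2.065, 0.001]
wrist_force: [0.9, -0.4, -4.1]
width: 0.326
grip_force: 81.1
time: 25.17
tool_pos: [0.5449, -0.0147, 0.0624]
tcp_rot: [2.367, 2.064, 0.002]
wrist_force: [0.6, -0.6, -2.1]
width: 0.326
grip_force: 81.3
```

```bash
python3 -m crank '[[[0,0,0.1,0,0,0],[0,0,0,0,0,0],[0,0,0,0,0,0]]]'; python3 -m crank '[[[0,0,0,0,0,0],[0,0,0,0,0,0],[0,0,0,0,0,0],[0,0,0,0,0,0],[0,0,0,0,0,0]]]' 8.5 60
python3 -m crank '[[[0,0,-0.5,0,0,0],[0,0,-2,0,0,0],[0,0,-4,0,0,0],[0,0,-4,0,0,0],[0,0,-4,0,0,0],[0,0,-4,0,0,0],[0,0,-3,0,0,0],[0,0,0,0,0,0]]]'
python3 - <<'E'
from h import *
print(togo((.4874,.2774,.28),0))
cv2.imwrite("pics/top9.png",read_camera("top"));m=camera_model("wrist");a=read_camera("wrist");cv2.imwrite("pics/w9.png",a);np.save("w9.npy",m,allow_pickle=True)
t=cv2.imread("pics/top9.png");c=proj("top",(.545,-.0144,.08)).astype(int)-[45,34];print(c)
cv2.imwrite("pics/c9.png",np.vstack([cv2.resize(t[c[1]:c[1]+68,c[0]:c[0]+90],(400,300),interpolation=cv2.INTER_CUBIC),cv2.resize(a,(400,300))]))
E
```

```text
time: 25.42
tool_pos: [0.545, -0.0147, 0.0623]
tcp_rot: [2.367, 2.064, 0.002]
wrist_force: [-1.5, -1.0, 6.1]
width: 0.325
grip_force: 82.2
time: 25.83
tool_pos: [0.5438, -0.0146, 0.0606]
tcp_rot: [-2.367, -2.065, 0.001]
wrist_force: [0.6, 0.3, 0.2]
width: 0.989
grip_force: 0.0
time: 26.5
tool_pos: [0.5482, -0.0149, 0.2853]
tcp_rot: [2.359, 2.058, 0.016]
wrist_force: [0.7, -0.4, 0.9]
width: 0.997
grip_force: 0.0
[array([28.14, -9.99,  0.41]), 'turn z', np.float64(-0.1359), 'tilt fix', array([ 0.0148, -0.0009,  0.    ]), 'q6', np.float64(0.06), 'yaw', np.float64(-0.136), 'tcp', array([ 0.5482, -0.0149,  0.2853])]
[269 143]
```

View pics/c9.png

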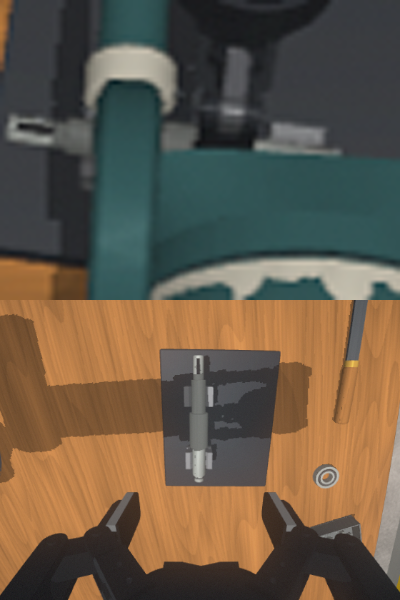

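The V-blocks carry the shaft on both seats with the keyway end left, the gripper clear. Now I'll check the seating numerically and locate the gauge from the earlier picture.

Run:
```python
from h import *
m=np.load("w9.npy",allow_pickle=True).item();a=cv2.cvtColor(cv2.imread("pics/w9.png"),cv2.COLOR_BGR2GRAY)
e=-.132;ex=np.array([np.cos(e),np.sin(e)]);ey=np.array([-ex[1],ex[0]]);c=np.array([.545,-.0144])
for z in (.0806,.08):
  S=np.arange(-110,120,1.);W=np.arange(-30,30.1,.5)
  uv=np.array([[proj("wrist",(*(c+s/1000*ey+w/1000*ex),z),m) for w in W] for s in S]).astype(np.float32)
  r=cv2.remap(a,uv[...,0],uv[...,1],cv2.INTER_LINEAR)
  b=r>85
  if z==.0806:
    for s,row,g in zip(S[::3],b[::3],r[::3]):
        i=np.flatnonzero(row);print(int(s),(W[i[0]],W[i[-1]],len(i)/2) if len(i) else "-",end="; ")
m1=np.load("w1.npy",allow_pickle=True).item()
print()
for p in ((.4874,.2774,.18),(.4874,.2774,.112),(.4874,.2774,.04),(.4146,.2794,.112)):print(proj("wrist",p,m1).round(), proj("wrist",p,m).round(),proj("top",p).round(1),proj("side",p).round(1))
```

```text
-110 (np.float64(-30.0), np.float64(30.0), 60.5); -107 (np.float64(-30.0), np.float64(30.0), 60.5); -104 (np.float64(-30.0), np.float64(30.0), 60.5); -101 (np.float64(-30.0), np.float64(30.0), 60.5); -98 (np.float64(-16.5), np.float64(15.0), 7.5); -95 (np.float64(-30.0), np.float64(6.0), 26.0); -92 (np.float64(-30.0), np.float64(8.0), 32.0); -89 (np.float64(-30.0), np.float64(11.0), 27.5); -86 (np.float64(-30.0), np.float64(8.0), 33.5); -83 (np.float64(-30.0), np.float64(7.5), 35.0); -80 (np.float64(-30.0), np.float64(27.5), 38.0); -77 (np.float64(-30.0), np.float64(11.5), 39.5); -74 (np.float64(-30.0), np.float64(12.5), 43.0); -71 (np.float64(-29.0), np.float64(11.5), 40.5); -68 (np.float64(-30.0), np.float64(24.0), 53.5); -65 (np.float64(-30.0), np.float64(24.0), 54.0); -62 (np.float64(-30.0), np.float64(24.0), 54.5); -59 (np.float64(-30.0), np.float64(23.5), 54.0); -56 (np.float64(-30.0), np.float64(26.5), 55.5); -53 (np.float64(-30.0), np.float64(23.5), 54.0); -50 (np.float64(-30.0), np.float64(23.0), 53.5); -47 (np.float64(-30.0), np.float64(23.0), 53.5); -44 (np.float64(-30.0),
[... 2138 characters left out ...]
 91 (np.float64(-30.0), np.float64(27.5), 41.0); 94 (np.float64(-30.0), np.float64(30.0), 47.0); 97 (np.float64(-30.0), np.float64(30.0), 46.5); 100 (np.float64(-30.0), np.float64(30.0), 47.0); 103 (np.float64(-30.0), np.float64(30.0), 47.0); 106 (np.float64(-30.0), np.float64(30.0), 48.0); 109 (np.float64(-30.0), np.float64(30.0), 51.5); 112 (np.float64(-30.0), np.float64(30.0), 53.5); 115 (np.float64(-30.0), np.float64(30.0), 60.5); 118 (np.float64(-30.0), np.float64(30.0), 60.5); 
[ 58. 105.] [ 125. -210.] [191.8 192.2] [261.3 146.7]
[122. 105.] [ 161. -138.] [197.6 197.8] [261.8 162.4]
[159. 105.] [185. -89.] [203.  203.1] [262.2 178.1]
[160.   4.] [  77. -122.] [196.1 227. ] [242. 167.]
```

The seats, shoulders and blocks check out to about 1 mm (block 39–68 mm, seat 29–78 mm along the axis). The column estimate matches the picture too: predicted (58,105), seen (60,104). Go above the gauge.

```bash
python3 -m crank '[[[3.5,-1.2,0,0,0,-0.04],[3.5,-1.2,0.2,0,0,-0.04],[3.5,-1.2,0.3,0,0,-0.06],[3.5,-0.7,0.3,0.005,0,0],[3.5,-0.7,0.3,0.005,0,0],[3.5,-0.7,0.3,0.005,0,0],[3.5,-0.7,0.3,0,0,0],[2.5,-0.6,0.2,0,0,0]]]' 4.5 60
python3 -m crank '[[[0,0,0,0,0,0],[0,0,0,0,0,0]]]'
python3 - <<'E'
from h import *
print(togo((.4874,.2774,.26),0))
m=camera_model("wrist");a=read_camera("wrist");cv2.imwrite("pics/w10.png",a);np.save("w10.npy",m,allow_pickle=True)
for p in ((.4874,.2774,.18),(.4874,.2774,.04),(.4124,.2794,.112)):print(proj("wrist",p,m).round())
cv2.imwrite("pics/c10.png",cv2.resize(a[100:400,80:480],(800,600),interpolation=cv2.INTER_CUBIC))
E
```

```text
time: 27.27
tool_pos: [0.4811, 0.2601, 0.254]
tcp_rot: [-2.206, -2.218, 0.023]
wrist_force: [0.9, -0.2, 0.1]
width: 0.526
grip_force: 0.0
time: 27.43
tool_pos: [0.4816, 0.2586, 0.2544]
tcp_rot: [-2.205, -2.221, 0.024]
wrist_force: [-1.0, -0.4, 0.2]
width: 0.526
grip_force: 0.0
[array([ 1.87,  0.58, -0.58]), 'turn z', np.float64(0.0071), 'tilt fix', array([-0.0193,  0.0024,  0.    ]), 'q6', np.float64(0.43), 'yaw', np.float64(0.007), 'tcp', array([0.4816, 0.2586, 0.2544])]
[291. 198.]
[290. 164.]
[212. 174.]
```

View pics/c10.png

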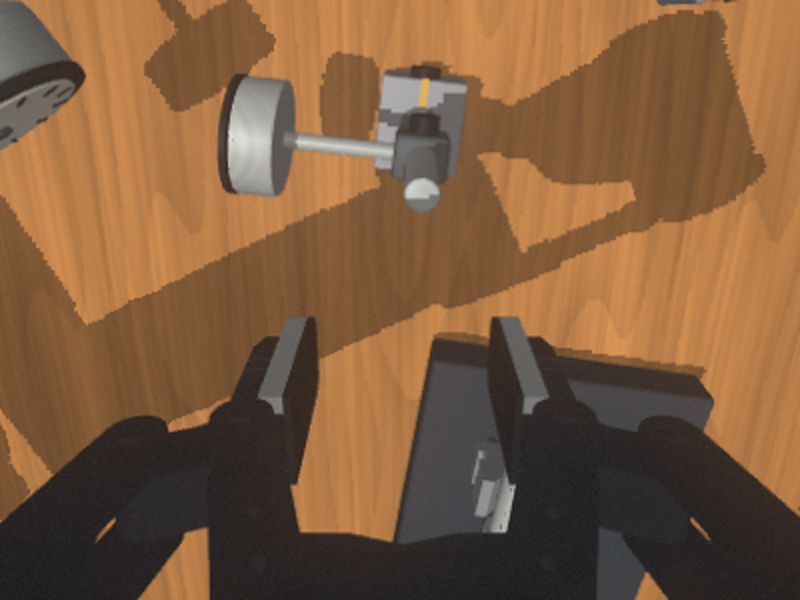

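The column top is at crop (421,194), within 1 px of the prediction. The arm runs from (292,140) to (392,152), and the base top has corners (387,72), (466,78), (374,168), (457,178).

Run:
```python
from h import *
m=np.load("w10.npy",allow_pickle=True).item()
f=lambda u,v,z:at("wrist",(80+u/2,100+v/2),z,m)
A,B=f(292,140,.112),f(392,152,.112);d=B-A;print("arm yaw",np.arctan2(d[1],d[0]),A,B)
c=f(421,194,.18);print("col",c,"foot",f(424,118,.06))
P=[f(*u,.04) for u in((387,72),(466,78),(457,178),(374,168))]
for i in range(4):
    d=P[(i+1)%4]-P[i];print(np.linalg.norm(d).round(4),np.arctan2(d[1],d[0]).round(3))
print(np.mean(P,0))
print(togo((c[0],c[1],.25),-.03))
```

```text
arm yaw -0.11033832444236279 [0.42611125 0.28388529 0.112     ] [0.47379982 0.27860195 0.112     ]
col [0.48695806 0.27808581 0.18      ] foot [0.48968471 0.28636986 0.06      ]
0.0455 -0.063
0.0595 -1.621
0.0505 3.031
0.0573 1.434
[0.48830998 0.27876995 0.04      ]
[array([2.03, 0.49, 0.47]), 'turn z', np.float64(0.0355), 'tilt fix', array([-0.0184,  0.0024,  0.    ]), 'q6', np.float64(0.43), 'yaw', np.float64(0.006), 'tcp', array([0.4822, 0.2577, 0.2549])]
```

```bash
python3 -m crank '[[[1,0.25,0,-0.018,0,0.05],[1,0.25,0.5,0,0,0.05],[0,0,0.5,0,0,0],[0,0,0,0,0,0],[0,0,0,0,0,0],[0,0,0,0,0,0]]]'
python3 -c "
from h import *
print(togo((.4873,.2782,.14),-.095))"
```

```text
time: 27.98
tool_pos: [0.4889, 0.2769, 0.2467]
tcp_rot: [2.324, 2.11, 0.001]
wrist_force: [-0.2, 0.5, 0.4]
width: 0.528
grip_force: 0.0
[array([ 0.13, -0.2 , 10.67]), 'turn z', np.float64(-0.0014), 'tilt fix', array([ 0.0024,  0.0009, -0.    ]), 'q6', np.float64(0.57), 'yaw', np.float64(-0.096), 'tcp', array([0.4889, 0.2769, 0.2467])]
```

```bash
python3 -m crank '[[[0.1,-0.2,1,0,0,0],[0,0,3,0,0,0],[0,0,3,0,0,0],[0,0,2,0,0,0],[0,0,1.2,0,0,0],[0,0,0.4,0,0,0],[0,0,0,0,0,0],[0,0,0,0,0,0]]]'
python3 -c "
from h import *
print(togo((.4873,.2782,.14),-.095))"
```

```text
time: 28.65
tool_pos: [0.488, 0.2795, 0.1421]
tcp_rot: [2.323, 2.11, 0.005]
wrist_force: [0.5, 0.3, 0.5]
width: 0.528
grip_force: 0.0
[array([-0.14, -0.06,  0.21]), 'turn z', np.float64(-0.001), 'tilt fix', array([ 0.0044, -0.0007,  0.    ]), 'q6', np.float64(0.57), 'yaw', np.float64(-0.096), 'tcp', array([0.488 , 0.2795, 0.1421])]
```

```bash
python3 -m crank '[[[-0.1,0,0,0,0,0],[0,0,0,0,0,0],[0,0,0,0,0,0],[0,0,0,0,0,0],[0,0,0,0,0,0],[0,0,0,0,0,0],[0,0,0,0,0,0],[0,0,0,0,0,0]]]' 0.6 100
python3 -c "
from h import *
print(togo((.4873,.2782,.14),-.095))"
python3 -m crank '[[[0,0,-0.3,0,0,0],[0,0,-0.7,0,0,0],[0,0,-1,0,0,0],[0,0,0,0,0,0],[0,0,0,0,0,0]]]'
python3 -c "
from h import *
e=-.132;ex=np.array([np.cos(e),np.sin(e)]);c=np.array([.545,-.0144]);p=c+.075*ex;print(p)
print(togo((*p,.28),e),read_state()['torque'])"
```

```text
time: 29.32
tool_pos: [0.4876, 0.2787, 0.1428]
tcp_rot: [2.324, 2.111, 0.006]
wrist_force: [-2.8, -0.8, 5.6]
width: 0.139
grip_force: 97.4
[array([-0.06, -0.03,  0.28]), 'turn z', np.float64(-0.001), 'tilt fix', array([ 0.0042, -0.0012,  0.    ]), 'q6', np.float64(0.57), 'yaw', np.float64(-0.096), 'tcp', array([0.4876, 0.2787, 0.1428])]
time: 29.73
tool_pos: [0.4878, 0.2784, 0.1617]
tcp_rot: [2.323, 2.11, 0.006]
wrist_force: [-0.3, -0.5, -8.3]
width: 0.135
grip_force: 97.7
[ 0.61934755 -0.02427128]
[array([-28.86,  16.06, -11.78]), 'turn z', np.float64(0.0359), 'tilt fix', array([ 0.0045, -0.0008,  0.    ]), 'q6', np.float64(0.57), 'yaw', np.float64(-0.096), 'tcp', array([0.4878, 0.2784, 0.1617])] [-0.00828924 -0.03261763  0.00917392]
```

```bash
python3 -m crank '[[[0,0,-2,0,0,0],[0,0,-3,0,0,0],[0,0,-3,0,0,0],[0,0,-3,0,0,0],[0,0,-1,0,0,0],[-1,0.5,0,0,0,0],[-2.5,1.4,0,0,0,0],[-3,1.7,0,0,0,0]]]'
python3 -m crank '[[[-3,1.7,0,0,0,0],[-3,1.7,0,0,0,0],[-3,1.7,0,0,0,0],[-3,1.7,0,0,0,0],[-3,1.7,0,0,0,0],[-3,1.7,0,0,0,0],[-2.5,1.4,0,0,0,0],[-1.5,0.6,0,0,0,0.035]]]'
python3 -m crank '[[[0,0,0,0,0,0],[0,0,0,0,0,0],[0,0,0,0,0,0],[0,0,0,0,0,0]]]'
python3 - <<'E'
from h import *
e=-.132;print(togo((.6196,-.0238,.1828),e))
m=camera_model("wrist");np.save("w11.npy",m,allow_pickle=True);cv2.imwrite("pics/w11.png",read_camera("wrist"))
E
```

```text
time: 30.4
tool_pos: [0.515, 0.2098, 0.2786]
tcp_rot: [2.321, 2.116, -0.002]
wrist_force: [0.6, 0.4, -8.8]
width: 0.128
grip_force: 98.4
time: 31.07
tool_pos: [0.6166, -0.0251, 0.2778]
tcp_rot: [2.364, 2.067, -0.004]
wrist_force: [-0.1, -0.4, -9.0]
width: 0.139
grip_force: 98.4
time: 31.4
tool_pos: [0.6158, -0.0198, 0.2802]
tcp_rot: [2.361, 2.072, 0.001]
wrist_force: [-0.2, -0.0, -7.3]
width: 0.14
grip_force: 98.4
[array([-0.35,  0.42,  9.74]), 'turn z', np.float64(0.0018), 'tilt fix', array([ 0.0006, -0.0003,  0.    ]), 'q6', np.float64(0.06), 'yaw', np.float64(-0.13), 'tcp', array([ 0.6158, -0.0198,  0.2802])]
```

```bash
python3 -m crank '[[[-0.3,0.3,1.5,0,0,0],[0,0,2,0,0,0],[0,0,2,0,0,0],[0,0,1.5,0,0,0],[0,0,0.9,0,0,0],[0,0,0.4,0,0,0],[0,0,0,0,0,0],[0,0,0,0,0,0]]]'
python3 -c "
from h import *
print(togo((.6196,-.0238,.1828),-.132))"
```

```text
time: 32.12
tool_pos: [0.6201, -0.0237, 0.1995]
tcp_rot: [2.359, 2.07, 0.005]
wrist_force: [-0.5, -0.2, -7.8]
width: 0.138
grip_force: 98.3
[array([-0.02, -0.06,  1.67]), 'turn z', np.float64(0.0016), 'tilt fix', array([ 0.0044, -0.    ,  0.    ]), 'q6', np.float64(0.05), 'yaw', np.float64(-0.13), 'tcp', array([ 0.6201, -0.0237,  0.1995])]
```

```bash
python3 -m crank '[[[0,0,0.6,0,0,0],[0,0,0.4,0,0,0],[0,0,0.2,0,0,0],[0,0,0,0,0,0],[0,0,0,0,0,0],[0,0,0,0,0,0]]]'
python3 -c "
from h import *
print(togo((.6196,-.0238,.1828),-.132))"
python3 -m crank '[[[0,0,0.2,0,0,0],[0,0,0,0,0,0],[0,0,0,0,0,0]]]'
```

```text
time: 32.62
tool_pos: [0.6196, -0.0241, 0.1868]
tcp_rot: [2.36, 2.07, 0.003]
wrist_force: [-0.6, 0.2, -6.4]
width: 0.136
grip_force: 98.5
[array([ 0.03, -0.  ,  0.4 ]), 'turn z', np.float64(0.0009), 'tilt fix', array([ 0.0029,  0.    , -0.    ]), 'q6', np.float64(0.05), 'yaw', np.float64(-0.131), 'tcp', array([ 0.6196, -0.0241,  0.1868])]
time: 32.87
tool_pos: [0.6198, -0.0241, 0.1846]
tcp_rot: [2.36, 2.07, 0.003]
wrist_force: [0.8, 0.0, -7.3]
width: 0.138
grip_force: 98.5
```

```bash
python3 -m crank '[[[0,0,0.1,0,0,0],[0,0,0,0,0,0],[0,0,0,0,0,0]]]';python3 -m crank '[[[0,0,0.1,0,0,0],[0,0,0,0,0,0],[0,0,0,0,0,0]]]'
```

```text
time: 33.12
tool_pos: [0.6197, -0.024, 0.1836]
tcp_rot: [2.36, 2.07, 0.003]
wrist_force: [-0.4, -0.7, -7.3]
width: 0.14
grip_force: 98.5
time: 33.37
tool_pos: [0.6198, -0.0241, 0.1829]
tcp_rot: [2.36, 2.069, 0.004]
wrist_force: [-0.3, -0.4, -5.0]
width: 0.136
grip_force: 98.8
```

```bash
python3 -m crank '[[[0,0,0.1,0,0,0],[0,0,0,0,0,0],[0,0,0,0,0,0]]]';python3 -m crank '[[[0,0,0,0,0,0],[0,0,0,0,0,0],[0,0,0,0,0,0]]]' - 20;python3 -m crank '[[[0,0,0,0,0,0],[0,0,0,0,0,0],[0,0,0,0,0,0],[0,0,0,0,0,0],[0,0,0,0,0,0]]]' 4.5
python3 -m crank '[[[0,0,-0.5,0,0,0],[0,0,-1.5,0,0,0],[0,0,-3,0,0,0],[0,0,-3,0,0,0],[0,0,-2,0,0,0],[-1,0,-1,0,0,0],[-3,0,0,0,0,0],[-3,0,0,0,0,0]]]'
python3 -m crank '[[[-3.5,0,0,0,0,0],[-3.5,0,0,0,0,0],[-3.5,0,0,0,0,0],[-3.5,0,0,0,0,0],[-2,0,0,0,0,0],[0,0,0,0,0,0],[0,0,0,0,0,0],[0,0,0,0,0,0]]]'
python3 - <<'E'
from h import *
w=read_camera("wrist");m=camera_model("wrist");np.save("w12.npy",m,allow_pickle=True);cv2.imwrite("pics/w12.png",w)
t=read_camera("top");s=read_camera("side");cv2.imwrite("pics/top12.png",t);cv2.imwrite("pics/side12.png",s)
for p in ((.6196,-.0241,.22),(.5453,-.0142,.14),(.5453,-.0142,.0956)):print(proj("wrist",p,m).round(),proj("top",p).round(),proj("side",p).round())
E
```

```text
time: 33.62
tool_pos: [0.6201, -0.0242, 0.1829]
tcp_rot: [2.36, 2.069, 0.004]
wrist_force: [-1.9, -0.2, 2.6]
width: 0.138
grip_force: 99.6
time: 33.87
tool_pos: [0.6201, -0.0242, 0.1828]
tcp_rot: [2.359, 2.069, 0.004]
wrist_force: [-3.2, -0.7, 6.5]
width: 0.141
grip_force: 99.9
time: 34.28
tool_pos: [0.6197, -0.0239, 0.1814]
tcp_rot: [2.36, 2.07, 0.003]
wrist_force: [0.9, 0.0, -0.4]
width: 0.528
grip_force: 0.0
time: 34.95
tool_pos: [0.6105, -0.0938, 0.2928]
tcp_rot: [2.356, 2.072, 0.005]
wrist_force: [0.8, -0.3, -0.1]
width: 0.531
grip_force: 0.0
time: 35.62
tool_pos: [0.5888, -0.2518, 0.2909]
tcp_rot: [2.362, 2.07, 0.003]
wrist_force: [-0.2, -0.4, -0.0]
width: 0.528
grip_force: 0.0
[ 283. -161.] [322. 130.] [338. 181.]
[189. -81.] [316. 171.] [313. 205.]
[202. -54.] [314. 176.] [312. 215.]
```

I've used my picture views, so the final check is done by code: bright blobs on the plate against predicted positions.

Run:
```python
from h import *
e=-.132;ex=np.array([np.cos(e),np.sin(e)]);ey=np.array([-ex[1],ex[0]]);col=np.array([.6196,-.0241]);ax=col-.075*ex
P=lambda x,y,z:(*(col+x/1000*ex+y/1000*ey),z/1000)
for n in("top","side"):
    a=cv2.imread(f"pics/{n}12.png");b=cv2.imread(f"pics/{n}0.png");d=cv2.absdiff(a,b).max(2);g=cv2.cvtColor(a,cv2.COLOR_BGR2GRAY).astype(int)
    pt=proj(n,P(0,0,220)).round(1);print(n,"pred col top",pt,"mid",proj(n,P(0,0,190)).round(1))
    for z in (215,205,195,185,175):   # column cross profile
        u=proj(n,P(0,0,z));r=int(round(u[1]));c=int(round(u[0]));print(z,u.round(1),g[r,c-9:c+10])
    # dial: predicted polygon vs. change mask
    D=[proj(n,P(-75+o,28.5*np.cos(t),152+28.5*np.sin(t))) for t in np.linspace(0,6.28,40) for o in(-10,8)]
    h=cv2.convexHull(np.array(D,np.float32));M=np.zeros(g.shape,np.uint8);cv2.fillConvexPoly(M,h.astype(np.int32),255)
    big=cv2.dilate(M,np.ones((9,9)));ring=(big>0)&(M==0);ch=(g>100)
    ys,xs=np.nonzero(ch&(big>0));print("dial hull bbox",h.reshape(-1,2).min(0).round(),h.reshape(-1,2).max(0).round(),"bright in",ch[M>0].mean().round(2),"bright ring",ch[ring].mean().round(2),"centroid pred",np.argwhere(M).mean(0)[::-1].round(1),"bright bbox",xs.min(),xs.max(),ys.min(),ys.max())
```

```text
top pred col top [321.5 130.5] mid [320.5 134.9]
215 [321.4 131.2] [119 121 122 121 123 125 114 127 153 159 159 159 154 138 122 123 122 123
 123]
205 [321.  132.7] [ 58  55  55  53  53  58  59  64  91 141 157 133 105 109 121 120 121 121
 120]
195 [320.7 134.2] [49 37 38 36 53 58 60 71 76 78 78 79 80 73 60 66 82 90 85]
185 [320.4 135.6] [61 49 33 36 34 64 69 65 77 82 84 84 83 80 68 59 59 60 59]
175 [320. 137.] [60 49 28 29 27 62 71 68 78 83 85 85 82 75 64 59 59 60 60]
dial hull bbox [304. 163.] [328. 177.] bright in 0.67 bright ring 0.49 centroid pred [315.6 169.6] bright bbox 299 332 159 181
side pred col top [337.7 181.4] mid [336.8 188.9]
215 [337.5 182.6] [134 128 128 126 123 125 122 111 122 135 122 108 121 130 132 130 130 132
 132]
205 [337.2 185.1] [137 138 133 131 128 130 131 123 113 116 116 113 118 125 122 130 132 127
 125]
195 [337.  187.6] [133 136 138 138 134 133 128 114 114 118 115 111 120 130 126 122 124 127
 129]
185 [336.7 190.1] [135 136 136 140 138 136 129 123 117 117 113 114 123 131 130 128 126 121
 123]
175 [336.4 192.5] [135 135 133 133 138 127 104  72 102 119 118 112 105 120 133 130 127 129
 127]
dial hull bbox [307. 193.] [318. 212.] bright in 0.81 bright ring 0.74 centroid pred [312.1 201.7] bright bbox 302 322 188 215
```

```bash
python3 -c "
from workcell import *
print(finish_job())"
```

```text
the job is handed in; nothing more can be done
None
```

I handed the job in at about 36 s: the shaft lies in both V-blocks with its keyed end left, and the gauge stands upright behind it with its plunger over the thick middle. The plunger's push-in and the dial's exact facing were not seen after placing; I inferred them from the measured positions and the heights at which the gauge touched down.

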